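# Build an absorber stack from flush-fitting plates

### The job

Build the absorber stack on the white pedestal of the detector stage: the aluminium plate with the round hole lies on the pedestal first, and the plain plate on top of it, each centred over the pedestal and squared up with it, long side along long side. The plates lie flush in the pockets of the grey tray, which are hollow under the end towards the robot, so press a plate down at that end to tip its other end up, then take it by its long edges. Leave the plate with the slot lying flat in its pocket, and do not shift or knock over the things standing around.

Things in the scene. Friction and masses are not known exactly. Their poses are not given: they have to be found in the camera images.
- tray: fixed grey tray, 107 (x) x 181 (y) x 41 mm tall; origin at the centre of its underside, z up, +x roughly away from the robot. Three rectangular pockets side by side in its level top, centres at y = -57, 0, +57 mm, 87 mm long (x) and 47 mm wide, walls 10 mm; each holds a plate whose face is level with the tray top (1.5 mm gap all round)
- tray_pocket0 (a point): centre of the pocket at y = -57 mm, at the height of the tray top, tray's axes. All pockets are alike: the floor (6 mm below the top) carries the plate only from x = -3 mm to the far wall; at x < -3 mm, towards the robot, it drops like a step into a well 36 mm deep below the top
- tray_pocket1 (a point): centre of the middle pocket, likewise. Pressing a plate about 15 mm down some 18 mm from its -x end rocks it over the step: that end slides down the well to the near wall, and the +x end stays up, tilted about 0.68 rad, its end 17 (lower edge) to 22 mm (upper) above the tray top. Plates and tray are smooth, friction about 0.2
- tray_pocket2 (a point): centre of the pocket at y = +57 mm, likewise. A tipped plate can be taken by its two long edges near the raised end, clear of the tray top
- stage: fixed detector stage: a grey base 110 (x) x 80 (y) x 10 mm carrying in its middle a white pedestal 64 (x) x 32 (y) mm whose flat top, with a black disc of 22 mm, is 40 mm above the bench. Origin at the centre of its underside, z up, +x roughly away from the robot
- stage_top (a point): centre of the pedestal's top face, axes as the stage's
- plate_hole: aluminium absorber plate 84 x 44 x 6 mm, about 60 g, with one round hole of 20 mm through its middle. Origin at its centre (mid-thickness), x along its 84 mm length, y along its 44 mm width, z through its thickness. Starts lying flush in one of the tray's three pockets, x along the pocket
- plate_plain: aluminium absorber plate 84 x 44 x 6 mm, about 60 g, plain, without any opening. Origin at its centre (mid-thickness), x along its 84 mm length, y along its 44 mm width, z through its thickness. Starts lying flush in one of the tray's three pockets, x along the pocket
- plate_slot: aluminium absorber plate 84 x 44 x 6 mm, about 60 g, with one long straight slot (50 x 9 mm) through its middle. Origin at its centre (mid-thickness), x along its 84 mm length, y along its 44 mm width, z through its thickness. Starts lying flush in one of the tray's three pockets, x along the pocket
- vial_left: bystander: crimp-capped glass vial, 41 mm diameter, 75 mm tall, to the left of the stage; origin at the centre of its underside
- vial_right: bystander: crimp-capped glass vial, 41 mm diameter, 75 mm tall, to the right of the stage; origin at the centre of its underside
- lead_pot: bystander: dark grey lead pot, 45 mm diameter, 100 mm tall, behind the stage; origin at the centre of its underside
- label_tape: bystander: flat roll of tape, 49 mm diameter, 12 mm high, in front of the stage; origin at the centre of its underside
- vial_back: bystander: crimp-capped glass vial, 41 mm diameter, 75 mm tall, behind the tray; origin at the centre of its underside
- tin: bystander: round white tin, 59 mm diameter, 30 mm high, behind the tray; origin at the centre of its underside
- syringe: bystander: capped plastic syringe, 112 mm long, 22 mm wide, 16 mm high, lying in front of the tray, along it; origin at the centre of its underside

How it is judged:
By the outcome, as a careful person would: the job done as asked, in the order asked, and still so for the second after the job is handed in, with the robot touching nothing.
It also fails if it takes over 72 s, if anything falls off the work surface, if the arm or the gripper's body presses on something with over 40 N, if the wrist force passes 120 N, or if a joint passes its speed limit or range.

### The arm

A 7-joint arm with a two-finger parallel gripper is mounted at the origin on a cart in front of the work surface, level with it; the furniture and walls round the work are solid. World frame = base frame: x ahead of the robot, y to its left, z up, the work surface at z = 0. Lengths are in mm, angles in rad, forces in N, time in s.
With the tool pointing down it reaches from about 400 to 875 mm from the base axis. Payload 4.4 kg.
Tool frame: the origin (TCP) lies at the very end of the fingers, on their centre line; the grasp point (between the pads) lies 19 mm behind it; z points along the fingers, y is the line along which they close (so a half turn about z gives the same grasp; the last joint's range is limited). The gripper opens to 85 mm and grips with 20 to 120 N. Pads are 22 mm wide; open, the fingers measure 114 mm over their backs; the gripper's body (76 mm by 85 mm) begins 54 mm behind the grasp point. The pads swing forward as they close: fully open they stand 13 mm farther back than shut.
Start: joints at [1.113, 0.628, 0.038, 1.517, -0.027, 0.996, -0.02], TCP at [248.232, -600.748, 231.313] pointing down, gripper open.
Joint ranges: [-3.06, 3.06], [-0.37, 2.12], [-1.25, 1.32], [0.18, 2.47], [-1.1, 4.24], [0.23, 1.98], [-2.94, 2.94]. Speed limits (rad/s): [2.57, 2.57, 3.14, 3.14, 3.14, 3.14, 3.14].

### API

Orientations are given as [roll, pitch, yaw] about the fixed x, y, z axes, in that order (R = Rz(yaw) Ry(pitch) Rx(roll)).
In Python, from cell import monitor, viewer, workorder gives the robot as it stands.
- The arm moves only by the tool arm_command, never from a script. Its argument "series" is one flat list of numbers, 5 for each row, row after row: the opening in per cent of the stroke, from 0 (shut) to 100 (fully open), then the shift along the tool's x, y, z in cm, then the turn about the tool's z in degrees. In form: [claw, x, y, z, roll, claw, x, y, z, roll, ...]. A call has exactly 5 rows; each row is the pose to reach, as a shift and turn from the pose commanded when the call began, along the tool's axes at that moment; what a row does not reach only later rows make up. A row lasts 1/12 s, in which the tool goes at most 41.7 mm and 7.16 degrees, less where a joint would pass 70% of its speed; a pose out of reach is approached as far as the arm can. A call with a gripper value outside its range is refused whole. The fingers move at their own pace and stop on an object; the grip force is fixed at half the most. Time passes only in rows, so rows that repeat a pose let the fingers close, or fill a call up. It gives the time, the measured TCP pose, the force, the opening and the grip force at its end, in the units of the state.
- monitor.read_state(): the state, without advancing time (a new reading comes with each control period).
- viewer.get_image(name): name is "scene" or "top" or "wrist"; returns (picture, depth): 480x640x3 uint8, red, green, blue; 480x640 float32, mm along the optical axis (not along the pixel's ray), 0 where there is no reading.
- viewer.camera_model(name): a dict with "mtx" (3x3 intrinsics, pixels), "R" (3x3) and "t" (3): a world point X has camera coordinates R X + t. Camera axes: x right, y down, z forward; pixel columns grow to the right and rows downward; lengths in mm; the calibration is good to about 2 mm. A picture is of the moment at which its call begins: read the wrist's pose just before it. camera_model takes no time and is no camera call; for the wrist camera it gives the pose at the moment of the call.
- workorder.finish_job(): hands the job in; it is judged then, once.
The state is a dict: "clock": time; "qpos": joint angles; "qd": joint speeds; "tau": joint torques, N m; "eef_pos": TCP position; "tool_rot": TCP orientation; "force": force on the tool from outside, world axes, zero at the start; "torque": the same for the moment, N m; "width": finger opening in mm; "gripper_force": force on a finger pad.
Only numpy, scipy, OpenCV 4.12 (cv2) and the standard library are available. Lean on these libraries where they do the work, as an engineer would, in place of code of your own. Each camera call takes 0.05 s, during which the arm holds its last target. There are 200 camera calls.

## Working session

There is one attempt and no reset: what is moved stays moved. The work goes in short steps, Python scripts to look and compute and a tool call to move; the robot and the scene stay as the last step left them, time stands still between calls to the robot, and variables do not carry over. Pictures are saved under pics/ and viewed, at most 10 in all, crops included, and the job is handed in when it is done.

Besides the shell and the picture viewer there is one more tool, called in YAML: its name, and indented under it one key for each argument. arm_command: Moves the arm, as the interface text tells. Its arguments: {"type":"object","properties":{"series":{"type":"array","items":{"type":"number"}}},"required":["series"]}

```bash
ls; mkdir -p pics; python3 - <<'E'
from cell import monitor, viewer
import cv2, numpy as np
print(monitor.read_state())
for n in ("top","scene"):
    im,d=viewer.get_image(n); cv2.imwrite(f"pics/{n}0.png",im[:,:,::-1]); np.save(f"pics/{n}0.npy",d)
    m=viewer.camera_model(n); print(n,m)
E
```

```text
pics
{'clock': 0.0, 'qpos': array([ 1.11316822,  0.62933308,  0.03842963,  1.51840046, -0.02700191,
        0.99626366, -0.02001045]), 'qd': array([-0.00014865, -0.00207744, -0.00080589,  0.00133799,  0.00185116,
        0.00054124, -0.00087671]), 'tau': array([-1.63401983e-04, -5.63410950e+01,  1.22657441e+00, -1.93445170e+01,
        1.11585186e-02,  1.03980102e-02,  1.89529646e-05]), 'eef_pos': array([ 248.01388997, -600.14191808,  230.38691985]), 'tool_rot': array([-3.13970576e+00,  1.59067860e-05,  3.91825867e-01]), 'force': array([ 0.33465476,  0.71254142, -0.25522743]), 'torque': array([-0.01219064, -0.02480143, -0.02201356]), 'gripper_force': 0.0, 'width': 85.6334467728492}
top {'mtx': array([[454.96293703,   0.        , 327.24384094],
       [  0.        , 454.96293703, 230.25435814],
       [  0.        ,   0.        ,   1.        ]]), 'R': array([[ 0.01470776, -0.99983976, -0.01020459],
       [-0.98166372, -0.01249905, -0.19021069],
       [ 0.19005266,  0.01281504, -0.98169026]]), 't': array([-54.60475246, 554.94168129, 815.55384615])}
scene {'mtx': array([[557.18270107,   0.        , 322.73222457],
       [  0.        , 557.18270107, 237.84522774],
       [  0.        ,   0.        ,   1.        ]]), 'R': array([[-0.62925004, -0.77708308, -0.01364827],
       [-0.58865611,  0.48798885, -0.6444772 ],
       [ 0.50747253, -0.39750317, -0.76450171]]), 't': array([291.69768203, 403.51850018, 597.01169759])}
```

View pics/top0.png

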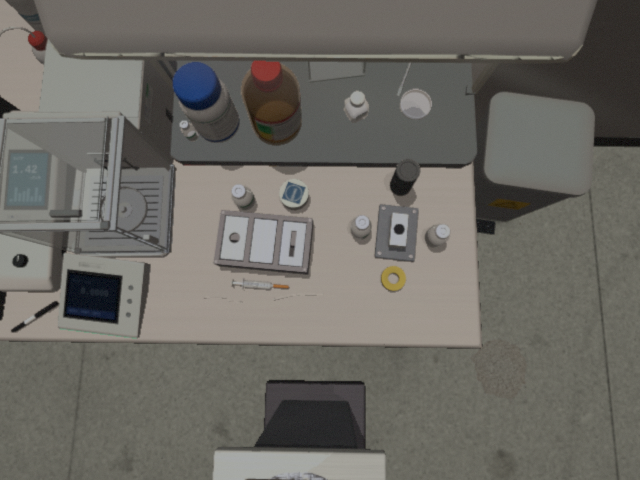

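View pics/scene0.png

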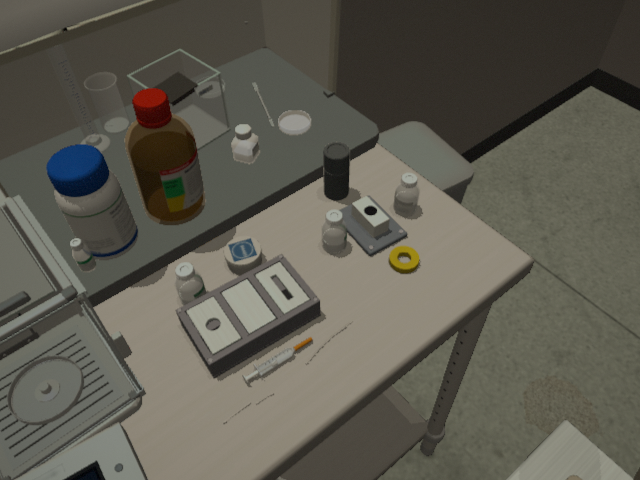

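The top view has the tray at about (265,242), with the hole plate left (234,238), the plain plate in the middle (264,240) and the slot plate right (292,245). The pedestal is at (398,232), with vials at (362,226) and (438,235) and the pot at (404,177). The scene view agrees. Next I'll measure.

```bash
cat > h.py <<'E'
import numpy as np, cv2
from cell import monitor, viewer
from scipy.spatial.transform import Rotation as Ro
def rays(m,px,z):
    "pixels -> world points on plane z"
    px=np.atleast_2d(np.asarray(px,float)); R=m["R"]; c=-R.T@m["t"]
    d=np.c_[px,np.ones(len(px))]@np.linalg.inv(m["mtx"]).T@R
    return c+d*((z-c[2])/d[:,2])[:,None]
def cloud(m,d):
    v,u=np.mgrid[:480,:640]
    p=np.stack([u,v,np.ones_like(u)],-1)@np.linalg.inv(m["mtx"]).T*d[...,None]
    w=(p-m["t"])@m["R"]; w[d==0]=np.nan; return w
def proj(m,X):
    c=np.atleast_2d(X)@m["R"].T+m["t"]; c=c@m["mtx"].T; return c[:,:2]/c[:,2:]
def rect(P):
    "min-area rect of world xy points: centre, (long,short), yaw of long side"
    c,s,a=cv2.minAreaRect(P[:,:2].astype(np.float32))
    if s[0]<s[1]: s=s[::-1]; a+=90
    return np.round(c,1),np.round(s,1),round((a+90)%180-90,2)
def go(pos,yaw):
    "shift (cm, tool axes) and roll (deg) from the measured pose to pos (mm), yaw (deg)"
    s=monitor.read_state(); R=Ro.from_euler("xyz",s["tool_rot"]).as_matrix()
    y0=np.degrees(s["tool_rot"][2]); r=(y0-yaw+90)%180-90
    return np.round(R.T@(np.array(pos)-s["eef_pos"])/10,2),round(r,1)
E
python3 - <<'E'
from h import *
m=viewer.camera_model("top"); d=np.load("pics/top0.npy"); im=cv2.imread("pics/top0.png")
w=cloud(m,d); v,u=np.mgrid[:480,:640]
def box(a,b,c,e): return (u>a)&(u<b)&(v>c)&(v<e)
z=w[...,2]
print("bench z",np.nanmedian(z[310:330,300:400]))
t=box(205,325,200,285)&(z>36)&(z<46); t=cv2.morphologyEx(t.astype('uint8'),2,np.ones((3,3)))
n,l,st,_=cv2.connectedComponentsWithStats(t); k=1+st[1:,4].argmax()
px=np.argwhere(l==k)[:,::-1]; print("tray",rect(rays(m,px,41)),np.nanmedian(z[l==k]))
g=im.min(2)>150
for nm,b,zz in (("ped",box(380,415,205,255),40),("tray plates",box(215,315,205,275),41)):
    n,l,st,_=cv2.connectedComponentsWithStats((g&b).astype('uint8'))
    for i in range(1,n):
        if st[i,4]>60: px=np.argwhere(l==i)[:,::-1]; print(nm,st[i,4],rect(rays(m,px,zz)),np.nanmedian(z[l==i]))
for nm,b,h in (("vl",box(345,377,205,245),75),("vr",box(422,455,215,255),75),("pot",box(385,422,150,200),100),("tape",box(375,412,262,296),12),("vb",box(225,258,175,208),75),("tin",box(275,312,175,210),30)):
    q=b&(abs(z-h)<6); print(nm,q.sum(),np.round(np.nanmean(w[q],0),0))
q=box(376,420,200,268)&(z>5)&(z<16); print("base",rect(w[q]))
E
```

```text
bench z -0.7977741284859652
tray (array([535.9,  76.3]), array([181., 107.]), 85.43) 40.23346836672997
ped 375 (array([ 562.4, -185.3]), array([62.1, 30.3]), -5.71) 38.9816543056649
tray plates 813 (array([541.5, 133.1]), array([82.2, 42.6]), -4.55) 40.26190333126887
tray plates 903 (array([536.7,  76.8]), array([82. , 42.3]), -4.41) 40.25796120700524
tray plates 777 (array([531.6,  20.3]), array([82.8, 42.9]), -4.53) 40.28643793461903
vl 162 [ 567. -112.   74.]
vr 165 [ 553. -261.   74.]
pot 451 [ 662. -195.   98.]
tape 391 [ 470. -177.   11.]
vb 157 [625. 122.  74.]
tin 682 [635.  21.  29.]
base (array([ 553.6, -185. ]), array([127.2,  80.2]), -5.34)
```

```bash
python3 - <<'E'
from h import *
print(go((500,-185,230),-5.5)); m=viewer.camera_model("wrist"); s=monitor.read_state()
c=-m["R"].T@m["t"]; R=Ro.from_euler("xyz",s["tool_rot"]).as_matrix(); print("cam in tool",R.T@(c-s["eef_pos"]), "axis",R.T@m["R"][2],m["mtx"][0,0])
E
```

```text
(array([ 39.14, -28.75,   0.1 ]), np.float64(27.9))
cam in tool [  72.95947816    0.74503966 -142.77331711] axis [-2.87142807e-01 -3.15116733e-04  9.57887733e-01] 332.60317892728176
```

arm_command:
  series: [100,42.8,-27.2,0,27.9,100,42.8,-27.2,0,27.9,100,42.8,-27.2,0,27.9,100,42.8,-27.2,0,27.9,100,42.8,-27.2,0,27.9]

```text
clock: 0.52
eef_pos: [368.6, -428.4, 230.9]
tool_rot: [-3.141, 0.001, -0.101]
force: [1.0, -0.3, -0.4]
width: 85.6
gripper_force: 0.0
```

```bash
python3 - <<'E'
from h import *
print(go((540,-185,230),-5.5))
E
```

```text
(array([ 14.61, -25.94,   0.09]), np.float64(-0.3))
```

arm_command:
  series: [100,14.6,-25.9,0,0,100,14.6,-25.9,0,0,100,14.6,-25.9,0,0,100,14.6,-25.9,0,0,100,14.6,-25.9,0,0]

```text
clock: 0.93
eef_pos: [487.8, -257.4, 231.2]
tool_rot: [-3.141, 0.0, -0.095]
force: [0.4, -0.6, 0.4]
width: 85.4
gripper_force: 0.0
```

arm_command:
  series: [100,4.4,-7.7,0,0,100,4.4,-7.7,0,0,100,4.4,-7.7,0,0,100,4.4,-7.7,0,0,100,4.4,-7.7,0,0]

```text
clock: 1.35
eef_pos: [537.7, -187.1, 230.9]
tool_rot: [3.141, 0.001, -0.094]
force: [-0.1, 0.0, 0.2]
width: 85.1
gripper_force: 0.0
```

```bash
cat > st.py <<'E'
from h import *
def stage(name,z=40,lo=None):
    m=viewer.camera_model("wrist"); im,d=viewer.get_image("wrist"); cv2.imwrite(f"pics/{name}.png",im[:,:,::-1])
    return m,im,d,cloud(m,d)
if __name__=="__main__":
    m,im,d,w=stage("w_stage"); z=w[...,2]; s=monitor.read_state(); print(s["eef_pos"],s["tool_rot"])
    q=(np.hypot(w[...,0]-562,w[...,1]+185)<45)
    print("z", np.nanpercentile(z[q],[5,50,95]))
    t=(q&(abs(z-40)<5)).astype('uint8'); n,l,stt,_=cv2.connectedComponentsWithStats(t)
    k=1+stt[1:,4].argmax(); px=np.argwhere(l==k)[:,::-1]; print("ped",rect(rays(m,px,40)),np.nanmedian(z[l==k]))
    dk=((im.max(2)<70)&(l==k)) ; px=np.argwhere(dk)[:,::-1]; print("disc",rays(m,px,40).mean(0),len(px))
    print(go((514,135.2,120),-4.5))
E
python3 st.py
```

```text
[ 537.12811002 -188.48994265  231.06477758] [ 3.14039315e+00  1.27879621e-03 -9.69096435e-02]
z [ 10.24891176 314.87596976 330.57799531]
ped (array([ 565.4, -185.3]), array([62.8, 31.8]), -5.41) 40.20853767859934
disc [ 565.23276379 -185.40595394   40.        ] 327
(array([ -5.42, -32.01,  11.08]), np.float64(-1.1))
```

arm_command:
  series: [60,-3.5,-29.6,3,-1,60,-3.5,-29.6,3,-1,60,-3.5,-29.6,3,-1,60,-3.5,-29.6,3,-1,60,-3.5,-29.6,3,-1]

```text
clock: 1.82
eef_pos: [532.9, 19.1, 210.5]
tool_rot: [3.141, -0.0, -0.083]
force: [0.1, 0.9, -0.4]
width: 51.1
gripper_force: 0.0
```

```bash
python3 -c "
from h import *
print(go((530,110,200),-4.5))"
```

```text
(array([-1.04, -9.04,  1.04]), np.float64(-0.2))
```

arm_command:
  series: [0,-1,-9,1,-0.2,0,-1,-9,1,-0.2,0,-1,-9,1,-0.2,0,-1,-9,1,-0.2,0,-1,-9,1,-0.2]

```text
clock: 2.23
eef_pos: [530.6, 108.8, 200.4]
tool_rot: [3.14, 0.0, -0.076]
force: [-1.4, 0.1, -0.6]
width: 0.1
gripper_force: 0.0
```

```bash
cat > tr.py <<'E'
from st import *
import sys
m,im,d,w=stage(sys.argv[1]); z=w[...,2]; s=monitor.read_state(); print(s["eef_pos"],s["tool_rot"],s["width"])
q=(np.abs(w[...,0]-536)<75)&(np.abs(w[...,1]-76)<110)&(abs(z-41)<4)
px=np.argwhere(q)[:,::-1]; print("tray",rect(rays(m,px,41)),np.nanmedian(z[q]))
n,l,stt,_=cv2.connectedComponentsWithStats(((im.min(2)>150)&q).astype('uint8'))
for i in range(1,n):
    if stt[i,4]>500: px=np.argwhere(l==i)[:,::-1]; print(stt[i],rect(rays(m,px,41)))
E
python3 tr.py w_tray
```

```text
[530.87327267 107.78615641 200.60313282] [ 3.13991876e+00 -3.08797586e-04 -7.78948488e-02] 0.014294665179662712
tray (array([547. ,  76.4]), array([181.3, 121.1]), 85.27) 41.143129010636564
[ 330  166   47   85 1947] (array([540.7,  76.4]), array([78.6, 41.9]), -3.84)
[389 190  18  64 531] (array([525.1,  34.6]), array([60.4, 14.6]), -4.69)
```

View pics/w_tray.png

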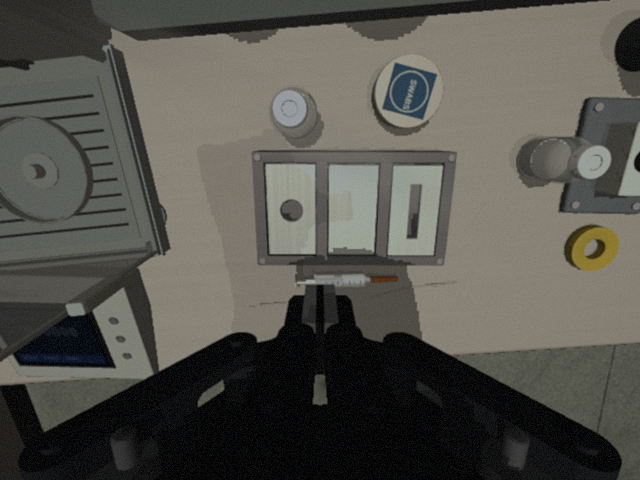

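The wrist view shows the tray outline from (252,150) to (457,265), the hole at (291,210), the slot at (414,210), and the shut fingertips at (320,285).

```bash
cat > tr2.py <<'E'
from h import *
im=cv2.imread("pics/w_tray.png")
m=viewer.camera_model("wrist")
g=im.max(2)
roi=np.zeros(g.shape,'uint8'); roi[140:275,240:470]=1
t=((g<125)|(im.min(2)>165)).astype('uint8')*roi
# tray outline edge pixels: bright bench outside
hsv=cv2.cvtColor(im,cv2.COLOR_BGR2HSV)
grey=((hsv[...,1]<45)).astype('uint8')*roi
grey=cv2.morphologyEx(grey,cv2.MORPH_OPEN,np.ones((5,5)))
n,l,st,_=cv2.connectedComponentsWithStats(grey); k=1+st[1:,4].argmax(); px=np.argwhere(l==k)[:,::-1]
print(st[k],"tray",rect(rays(m,px,41)))
for nm,(a,b,c,e) in dict(hole=(275,308,195,226)).items():
    q=np.argwhere(g[c:e,a:b]<110)[:,::-1]+[a,c]; print(nm,len(q),rays(m,q,41).mean(0), rect(rays(m,q,41)))
q=np.argwhere(g[175:250,395:430]<140)[:,::-1]+[395,175]; print("slot",rect(rays(m,q,41)))
E
python3 tr2.py
```

```text
[  240   140   230   135 30926] tray (array([539.2,  71.8]), array([224.2, 125.6]), 85.5)
hole 402 [544.60014048 132.35019955  41.        ] (array([544.7, 132.3]), array([20.7, 20.4]), -5.34)
slot (array([533.9,  19.2]), array([51.8, 11. ]), -4.8)
```

```bash
python3 -c "
from h import *
print(go((515.6,135,48),-4.6))"
```

```text
(array([-1.74, -2.62, 15.26]), np.float64(0.1))
```

arm_command:
  series: [0,-1.7,-2.6,4,0,0,-1.7,-2.6,8,0,0,-1.7,-2.6,12,0,0,-1.7,-2.6,15.2,0,0,-1.7,-2.6,15.2,0]

```text
clock: 2.7
eef_pos: [511.2, 133.6, 42.4]
tool_rot: [3.136, 0.011, -0.078]
force: [-1.0, -0.3, 0.8]
width: 0.0
gripper_force: 0.0
```

arm_command:
  series: [0,0,0,0.3,0,0,0,0,0.6,0,0,0,0,0.9,0,0,0,0,1.1,0,0,0,0,1.1,0]

```text
clock: 3.12
eef_pos: [516.7, 138.1, 38.9]
tool_rot: [-3.141, -0.003, -0.074]
force: [-0.5, -0.2, 0.0]
width: 0.1
gripper_force: 0.0
```

arm_command:
  series: [0,0,0,0,0,0,0,0,0.2,0,0,0,0,0.4,0,0,0,0,0.6,0,0,0,0,0.6,0]

```text
clock: 3.53
eef_pos: [515.3, 138.0, 31.1]
tool_rot: [3.141, 0.001, -0.074]
force: [1.2, -0.5, -0.4]
width: -0.1
gripper_force: 0.0
```

```bash
python3 -c "
from h import *
s=monitor.read_state(); print(s['eef_pos'],s['force']); print(go((515.6,135,28),-4.6))"
```

```text
[515.32866913 137.99066547  31.0729075 ] [ 1.15261751 -0.52339005 -0.44124993]
(array([0.05, 0.3 , 0.31]), np.float64(0.3))
```

arm_command:
  series: [0,0,0.3,0.2,0,0,0,0.3,0.4,0,0,0,0.3,0.4,0,0,0,0.3,0.4,0,0,0,0.3,0.4,0]

```text
clock: 3.95
eef_pos: [514.4, 134.6, 27.4]
tool_rot: [3.141, 0.002, -0.075]
force: [-2.7, -0.0, 4.8]
width: -0.0
gripper_force: 2.7
```

arm_command:
  series: [0,0,0,-3,0,30,0,0,-7,0,70,0,0,-11,0,70,0,0,-13,0,70,0,0,-13,0]

```text
clock: 4.37
eef_pos: [519.0, 135.7, 162.0]
tool_rot: [-3.138, -0.009, -0.075]
force: [-0.1, 0.6, 0.6]
width: 48.1
gripper_force: 0.0
```

```bash
python3 - <<'E'
from st import *
m,im,d,w=stage("w_tip"); s=monitor.read_state(); print(s["eef_pos"],s["width"])
cv2.imwrite("pics/w_tip_c.png",cv2.resize(im[80:400,150:490,::-1],None,fx=1.7,fy=1.7))
th=np.radians(-4.6); L=(w[...,:2]-[542.5,132.8])@np.array([[np.cos(th),-np.sin(th)],[np.sin(th),np.cos(th)]]); z=w[...,2]
for x in range(-40,50,6):
    q=(abs(L[...,0]-x)<3)&(abs(L[...,1])<18)&(z<90); print(x,np.round(np.nanpercentile(z[q],[10,50,90]),1),q.sum())
E
```

```text
[517.44477086 135.41574848 159.73128893] 55.543568905831705
-40 [11.1 21.9 39.1] 631
-34 [14.6 16.6 18.7] 199
-28 [19.8 21.7 23.6] 204
-22 [24.5 26.4 28.5] 232
-16 [ 4.9 29.  32.1] 363
-10 [ 4.8 33.9 37.7] 229
-4 [39.4 41.7 43.5] 166
2 [44.  46.1 48.2] 305
8 [48.8 50.9 52.7] 301
14 [53.7 55.8 57.8] 350
20 [58.6 60.9 62.7] 368
26 [34.6 36.4 61.7] 514
32 [34.3 35.2 36.1] 358
38 [34.2 35.2 36. ] 355
44 [34.7 37.1 41.6] 367
```

View pics/w_tip_c.png

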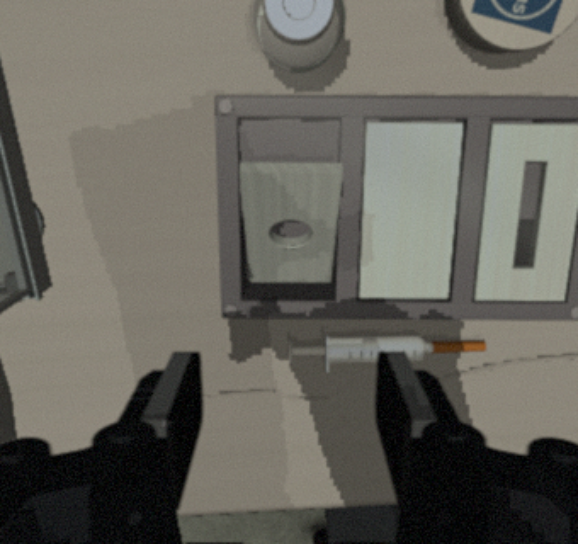

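The hole plate is tipped, with its raised end up at crop (240–342,165) and about 21 mm above the tray top. Fingers are at crop (185,360) and (395,360).

```bash
python3 -c "
from h import *
print(go((556.5,131.9,75),-4.6))"
```

```text
(array([3.87, 0.08, 8.5 ]), np.float64(0.3))
```

arm_command:
  series: [75,2,0,2,0.3,75,3.9,0.1,4,0.3,75,3.9,0.1,6.5,0.3,75,3.9,0.1,8.5,0.3,75,3.9,0.1,8.5,0.3]

```text
clock: 4.83
eef_pos: [550.5, 130.1, 67.2]
tool_rot: [3.138, 0.009, -0.08]
force: [-0.9, -0.9, -0.6]
width: 63.7
gripper_force: 0.0
```

arm_command:
  series: [75,0,0,0.6,0,75,0,0,1.2,0,75,0,0,1.8,0,75,0,0,2.2,0,75,0,0,2.2,0]

```text
clock: 5.25
eef_pos: [554.0, 131.2, 50.1]
tool_rot: [3.142, 0.0, -0.079]
force: [-0.0, -0.7, -0.2]
width: 64.2
gripper_force: 0.0
```

```bash
python3 -c "
from h import *
import time
viewer.get_image('top')
s=monitor.read_state(); print(s['eef_pos'],s['force'],s['width']); print(go((556.5,131.9,46),-4.6))"
```

```text
[554.13315943 131.16494352  50.52580745] [ 0.86656261 -0.15512085 -0.05402833] 64.15415446568235
(array([ 0.23, -0.09,  0.45]), np.float64(0.1))
```

Close on it, settle, then check the grip.

arm_command:
  series: [75,0.2,-0.1,0.3,0,75,0.2,-0.1,0.5,0,60,0.2,-0.1,0.5,0,40,0.2,-0.1,0.5,0,0,0.2,-0.1,0.5,0]

```text
clock: 5.72
eef_pos: [556.4, 132.0, 45.7]
tool_rot: [-3.141, -0.0, -0.079]
force: [-0.5, 0.0, 2.1]
width: 41.8
gripper_force: 60.4
```

arm_command:
  series: [0,0,0,0,0,0,0,0,0,0,0,0,0,0,0,0,0,0,0,0,0,0,0,0,0]

```text
clock: 6.13
eef_pos: [556.4, 132.0, 45.6]
tool_rot: [-3.141, -0.0, -0.079]
force: [-0.3, -0.1, 3.2]
width: 41.9
gripper_force: 60.5
```

arm_command:
  series: [0,0,0,-0.8,0,0,0,0,-2,0,0,0,0,-3.5,0,0,0,0,-5.5,0,0,0,0,-8,0]

```text
clock: 6.55
eef_pos: [555.1, 131.6, 126.1]
tool_rot: [3.141, 0.002, -0.08]
force: [0.5, 0.8, -0.8]
width: 42.3
gripper_force: 60.8
```

arm_command:
  series: [0,0,0,-2,0,0,0,0,-3,0,0,0,0,-3,0,0,0,0,-3,0,0,0,0,-3,0]

```text
clock: 6.97
eef_pos: [555.3, 131.8, 154.5]
tool_rot: [3.141, 0.002, -0.079]
force: [0.1, -0.4, -1.2]
width: 42.3
gripper_force: 60.8
```

```bash
cat > held.py <<'E'
from st import *
import sys
def held(name):
    "plate in grip: profile in tool frame (x along, depth z) of near points between the fingers"
    m,im,d,w=stage(name); s=monitor.read_state(); R=Ro.from_euler("xyz",s["tool_rot"]).as_matrix()
    T=(w-s["eef_pos"])@R; print(s["eef_pos"],s["tool_rot"],s["width"],s["gripper_force"])
    return im,T
if __name__=="__main__":
    im,T=held(sys.argv[1])
    q=(abs(T[...,1])<14)&(T[...,2]<80)&(abs(T[...,0])<90)&(T[...,2]>-40)
    for x in range(-75,45,8):
        k=q&(abs(T[...,0]-x)<4)
        if k.sum()>15: print(x,k.sum(),np.round(np.nanpercentile(T[...,2][k],[10,50,90]),1))
    P=T[q]; cv2.imwrite("pics/"+sys.argv[1]+"_c.png",im[150:480,140:500,::-1])
E
python3 held.py w_held
```

```text
[555.23805691 131.7757965  154.22567298] [ 3.14074068e+00  2.44837418e-03 -7.93630912e-02] 41.78364896370348 60.81430435180664
-59 46 [35.  35.7 36.7]
-51 224 [28.9 31.7 34.3]
-43 237 [22.6 25.  27.8]
-35 291 [16.1 18.6 21.3]
-27 488 [12.  16.1 19.4]
-19 154 [2.8 4.4 7.8]
-11 441 [-3.5 -0.9  1.8]
-3 533 [-10.   -7.5  -4.9]
5 638 [-16.6 -14.3 -11.5]
13 818 [-16.8 -14.8 -13. ]
```

View pics/w_held_c.png

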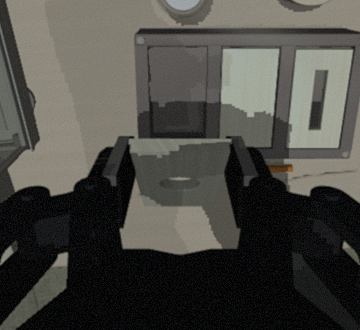

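The plate is held between the fingers (crop 120–250, 140–250) at 0.68 rad, with its low end towards the robot. Its centre is about 23 mm behind the TCP. Now I'll carry it to the stage.

```bash
python3 -c "
from h import *
print(go((593.4,-188.2,150),-5.5))"
```

```text
(array([ 6.34, 31.59,  0.43]), np.float64(1.0))
```

arm_command:
  series: [0,1,3,0,0,0,2,6.5,0,0,0,3,10.5,0,1,0,4,14.5,0,1,0,5,18.5,0,1]

```text
clock: 7.43
eef_pos: [590.6, -58.0, 154.0]
tool_rot: [3.141, 0.003, -0.096]
force: [-0.1, 1.0, -0.5]
width: 42.0
gripper_force: 60.8
```

arm_command:
  series: [0,0.5,4,0,0,0,1,8,0,0,0,1.2,11,0.2,0,0,1.2,13,0.4,0,0,1.2,13,0.4,0]

```text
clock: 7.85
eef_pos: [588.1, -194.4, 149.6]
tool_rot: [3.137, 0.003, -0.106]
force: [0.6, -0.2, -1.0]
width: 42.3
gripper_force: 60.9
```

```bash
python3 - <<'E'
from held import *
im,T=held("w_ov")
print(go((593.4,-188.2,90),-5.5))
E
```

```text
[ 588.8457953  -190.60515683  149.69673078] [ 3.14028119  0.00324287 -0.10257437] 42.034575463279936 60.86284518241882
(array([ 0.45, -0.29,  5.97]), np.float64(-0.4))
```

arm_command:
  series: [0,0.4,-0.3,2,-0.4,0,0.4,-0.3,4,-0.4,0,0.4,-0.3,5.5,-0.4,0,0.4,-0.3,6,-0.4,0,0.4,-0.3,6,-0.4]

```text
clock: 8.32
eef_pos: [593.9, -182.3, 89.3]
tool_rot: [-3.14, 0.004, -0.088]
force: [-0.2, -0.3, -0.7]
width: 42.3
gripper_force: 60.9
```

arm_command:
  series: [0,0,0,0.3,0,0,0,0,0.6,0,0,0,0,0.9,0,0,0,0,1.2,0,0,0,0,1.5,0]

```text
clock: 8.73
eef_pos: [596.6, -184.6, 77.5]
tool_rot: [3.141, -0.003, -0.09]
force: [1.2, 0.3, 4.8]
width: 41.9
gripper_force: 61.8
```

```bash
python3 held.py w_c1 | sed -n 1,20p; python3 -c "
from h import *
print(monitor.read_state()['force'],go((593.4,-188.2,60),-5.5))"
```

```text
[ 596.41508057 -184.59783747   76.98464724] [ 3.14127038e+00 -2.88858302e-03 -8.98323251e-02] 41.95031762721662 61.94666862487793
-59 104 [29.8 31.  32.2]
-51 266 [24.2 26.5 29.1]
-43 340 [18.7 21.2 36.4]
-35 456 [13.2 15.2 18.1]
-27 399 [ 8.5 13.4 17.2]
-19 203 [0.8 2.4 5.1]
-11 668 [-4.4 -1.3 37.1]
-3 1676 [-9.4 36.8 58.7]
5 1339 [-15.6 -10.2  67.2]
13 1370 [-16.5 -13.2  67.2]
21 650 [66.4 67.6 77.1]
29 159 [76.2 77.  77.9]
[1.53885058 0.34681793 4.84160889] (array([-0.27,  0.39,  1.7 ]), np.float64(0.4))
```

arm_command:
  series: [0,-0.1,0.2,0.3,0.4,0,-0.2,0.4,0.6,0.4,0,-0.3,0.4,0.9,0.4,0,-0.3,0.4,1.2,0.4,0,-0.3,0.4,1.5,0.4]

```text
clock: 9.2
eef_pos: [591.1, -188.1, 61.3]
tool_rot: [-3.142, 0.001, -0.097]
force: [0.1, 0.3, 3.4]
width: 42.1
gripper_force: 63.2
```

arm_command:
  series: [0,0,0,0.3,0,0,0,0,0.6,0,0,0,0,0.9,0,0,0,0,1.0,0,0,0,0,1.0,0]

```text
clock: 9.62
eef_pos: [591.6, -188.0, 51.1]
tool_rot: [-3.141, 0.0, -0.097]
force: [-0.1, -0.5, 2.9]
width: 41.9
gripper_force: 62.2
```

```bash
python3 held.py w_c2 | sed -n 1,20p; python3 -c "
from h import *
print(monitor.read_state()['force'],go((593.4,-188.2,38),-5.5))"
```

```text
[ 591.55975016 -187.99296143   51.18372306] [-3.14145587e+00  4.76461814e-04 -9.69004010e-02] 42.0341465514182 62.197498083114624
-67 61 [6.  6.6 7.3]
-59 447 [4.1 5.1 6.1]
-51 503 [1.8 2.8 3.8]
-43 961 [-0.   1.6 11.2]
-35 615 [-2.   3.7 11.2]
-27 243 [-5.2 -4.3 -3.1]
-19 663 [-7.4 -6.4 -5.3]
-11 761 [-9.7 -8.6 -7.5]
-3 854 [-11.9 -10.9  -9.8]
5 2912 [-13.5  11.4  40.3]
13 948 [-10.8  40.5  41.6]
21 641 [40.2 41.  41.7]
29 603 [40.8 42.9 51.5]
[-0.24663596  0.66090126  2.72002188] (array([0.19, 0.  , 1.32]), np.float64(-0.1))
```

arm_command:
  series: [0,0.1,0,0.3,0,0,0.2,0,0.6,0,0,0.2,0,0.9,0,0,0.2,0,1.2,0,0,0.2,0,1.4,0]

```text
clock: 10.08
eef_pos: [594.2, -188.2, 37.1]
tool_rot: [-3.142, -0.001, -0.097]
force: [1.3, -0.6, 3.8]
width: 41.7
gripper_force: 60.1
```

arm_command:
  series: [0,0,0,0.1,0,0,0,0,0.1,0,0,0,0,0.1,0,0,0,0,0.1,0,0,0,0,0.1,0]

```text
clock: 10.5
eef_pos: [593.9, -188.2, 36.6]
tool_rot: [-3.141, -0.0, -0.097]
force: [-0.5, 0.9, 3.3]
width: 42.1
gripper_force: 60.2
```

```bash
python3 held.py w_c3 | sed -n 1,20p; python3 -c "
from h import *
print(monitor.read_state()['force'],go((593.4,-188.2,34.5),-5.5))"
```

```text
[ 593.8468997  -188.22435615   36.59059202] [-3.14152321e+00 -3.37336439e-04 -9.68766170e-02] 42.39400488615048 60.17158627510071
-51 139 [-10.6 -10.   -9.4]
-43 1125 [-10.7  -8.2  -3.4]
-35 733 [-10.9  -4.4  -3.4]
-27 542 [-11.7 -11.1 -10.3]
-19 883 [-12.1 -11.5 -10.8]
-11 939 [-12.5 -11.8 -11.1]
-3 992 [-13.  -12.2 -11.5]
5 2804 [-12.7   5.4  26.4]
13 714 [25.6 26.4 27.1]
21 658 [25.6 26.4 27.2]
[ 1.48593156 -0.77004889  3.18202939] (array([-0.04,  0.  ,  0.21]), np.float64(-0.1))
```

arm_command:
  series: [0,0,0,0.1,0,0,0,0,0.2,0,0,0,0,0.3,0,0,0,0,0.3,0,0,0,0,0.3,0]

```text
clock: 10.97
eef_pos: [593.9, -188.3, 33.8]
tool_rot: [3.142, -0.0, -0.097]
force: [1.5, 0.9, 6.1]
width: 41.9
gripper_force: 60.3
```

```bash
python3 held.py w_c4; python3 -c "
from h import *
print(monitor.read_state()['force'])"
```

```text
[ 593.93569651 -188.34255456   33.7834102 ] [ 3.14152435e+00 -5.27507646e-04 -9.68021436e-02] 41.99689011681903 60.279496908187866
-43 1068 [-12.7  -9.8  -6.2]
-35 785 [-12.7  -7.2  -6.3]
-27 608 [-13.1 -12.3 -10.2]
-19 929 [-13.1 -12.4 -11.7]
-11 972 [-13.1 -12.4 -11.7]
-3 1018 [-13.1 -12.4 -11.7]
5 2695 [-12.6   4.9  23.7]
13 752 [22.8 23.6 24.3]
21 561 [22.8 23.6 24.4]
[0.88097285 0.12866701 6.99042267]
```

View pics/w_c4.png

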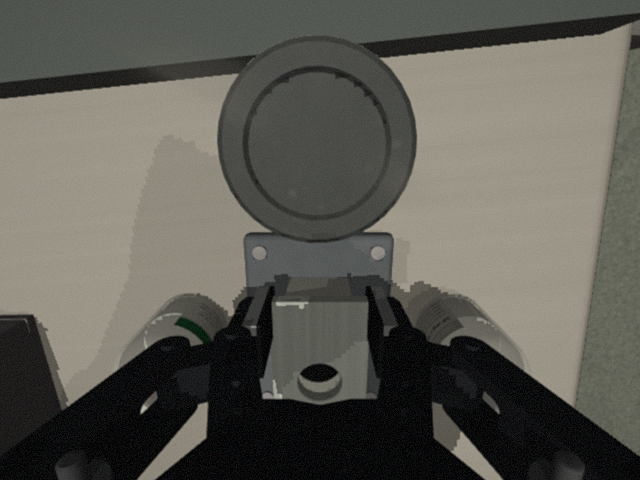

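The plate is flat on the pedestal. Its hole is at (320,378), showing the black disc plus a pale crescent of hole wall, and the far edge is at row 302. I'll measure hole and far edge against the pedestal.

```bash
python3 - <<'E'
from h import *
m=viewer.camera_model("wrist"); im=cv2.imread("pics/w_c4.png"); g=im.max(2)
q=np.argwhere(g[355:402,290:350]<75)[:,::-1]+[290,355]
q=q[(q[:,1]<396)]
print("dark",len(q),q.min(0),q.max(0)); P=rays(m,q,46); print(P.min(0),P.max(0))
print(g[355:403:2,320]); print(g[284:312:2,320])
print(g[372,294:348:2])
c=np.array([565.3,-185.3]); th=np.radians(-5.5); X=np.array([np.cos(th),np.sin(th)]);Y=np.array([-X[1],X[0]])
for px in [(320,302),(285,302),(355,302),(320,363),(320,398),(298,380),(342,380)]:
    p=rays(m,[px],46)[0,:2]-c; print(px,"local46",p@X,p@Y)
E
```

```text
dark 783 [298 363] [341 395]
[ 550.73757651 -195.69417672   46.        ] [ 569.30627281 -175.24296309   46.        ]
[ 93  97  96  94  66  13  16  18  20  21  13   8  12  38 113 119 116 118
 117  60  57  61  62  98]
[81 83 66 58 65 66 61 64 58 89 97 97 93 96]
[107 108 107  72  18  15   9  14  24  25  28   9  12  13   9   7  20  13
  13   5   5  17  80 101 114 106 107]
(320, 302) local46 35.05420482096083 -1.136423224184696
(285, 302) local46 35.06535808281807 14.050581470948906
(355, 302) local46 35.043052394745736 -16.322290054685396
(320, 363) local46 3.99864480196155 -1.1198219600233172
(320, 398) local46 -15.61436071279777 -1.10933750296154
(298, 380) local46 -5.344601463397134 9.197702081572972
(342, 380) local46 -5.357692257448611 -11.42682515857007
```

Moving the plate +6.5 mm in x and +1 mm in y (still held), then checking.

arm_command:
  series: [0,0.2,0,-0.05,0,0,0.4,-0.1,-0.05,0,0,0.6,-0.1,-0.05,0,0,0.65,-0.1,-0.05,0,0,0.65,-0.1,-0.05,0]

```text
clock: 11.43
eef_pos: [599.9, -187.9, 33.8]
tool_rot: [-3.142, 0.001, -0.097]
force: [-1.2, -0.1, 5.0]
width: 41.8
gripper_force: 60.4
```

arm_command:
  series: [0,0,0,0,0,0,0,0,0,0,0,0,0,0,0,0,0,0,0,0,0,0,0,0,0]

```text
clock: 11.85
eef_pos: [600.1, -187.9, 33.8]
tool_rot: [-3.142, 0.0, -0.097]
force: [-1.1, 0.3, 2.3]
width: 42.1
gripper_force: 60.2
```

```bash
cat > pl.py <<'E'
from st import *
import sys
def lines(name,z):
    "far edge of the plate and hole rim, in the stage frame (wrist-measured pedestal)"
    m,im,d,w=stage(name); s=monitor.read_state(); print(s["eef_pos"],s["tool_rot"][2],s["force"],s["width"])
    c=np.array([565.3,-185.3]); th=np.radians(-5.5); A=np.array([[np.cos(th),-np.sin(th)],[np.sin(th),np.cos(th)]])
    L=(w[...,:2]-c)@A; q=(abs(w[...,2]-z)<1.8)&(abs(L[...,0])<60)&(abs(L[...,1])<30)
    px=np.argwhere(q)[:,::-1]; P=(rays(m,px,z)[:,:2]-c)@A
    for y in (-15,-10,10,15):
        k=abs(P[:,1]-y)<2
        if k.any(): print("y",y,"x range",np.round(P[k,0].min(),1),np.round(P[k,0].max(),1))
    for x in (-30,-25,20,25,30,35):
        k=abs(P[:,0]-x)<2
        if k.any(): print("x",x,"y range",np.round(P[k,1].min(),1),np.round(P[k,1].max(),1))
    h=(im.max(2)<75)&(abs(L[...,0])<22)&(abs(L[...,1])<16)&(w[...,2]<48)
    n,l,st,_=cv2.connectedComponentsWithStats(h.astype('uint8'))
    if n>1:
        k=1+st[1:,4].argmax(); H=(rays(m,np.argwhere(l==k)[:,::-1],z)[:,:2]-c)@A; print("hole dark",st[k],H.min(0),H.max(0))
    return m,im,w,L
if __name__=="__main__": lines(sys.argv[1],float(sys.argv[2]))
E
python3 pl.py w_c5 46
```

```text
[ 600.08604418 -187.86139237   33.79745331] -0.09699329825758185 [-0.99091334  0.48944874  3.35896826] 42.283668392399406
y -15 x range -9.6 42.5
y -10 x range -10.8 42.5
y 10 x range -11.4 42.6
y 15 x range -9.6 42.6
x 20 y range -21.8 22.2
x 25 y range -21.2 21.4
x 30 y range -21.0 21.3
x 35 y range -21.2 21.4
hole dark [ 298  363   44   38 1275] [-10.77862157  -9.94720508] [10.02535178 10.30354862]
```

Centred within about 0.5 mm. Release and withdraw upward.

arm_command:
  series: [60,0,0,0,0,60,0,0,0,0,60,0,0,-0.5,0,60,0,0,-2,0,60,0,0,-5,0]

```text
clock: 12.32
eef_pos: [597.9, -187.0, 81.4]
tool_rot: [-3.14, 0.006, -0.097]
force: [0.5, -0.2, -0.6]
width: 51.1
gripper_force: 0.0
```

arm_command:
  series: [60,0,0,-3,0,60,-1,0,-7,0,60,-3,0,-10,0,60,-3.5,0,-12,0,60,-3.5,0,-12,0]

```text
clock: 12.73
eef_pos: [566.8, -185.7, 209.2]
tool_rot: [3.14, -0.008, -0.098]
force: [1.1, 0.3, 0.2]
width: 51.1
gripper_force: 0.0
```

```bash
python3 pl.py w_rel 46; python3 -c "
from h import *
th=np.radians(-4.6); t=np.array([538.5,75.9]); X=np.array([np.cos(th),np.sin(th)])
p=t-27*X; print(p,go((*p,110),-4.6))"
```

```text
[ 566.63683494 -185.11256521  206.96136689] -0.09727922825449276 [ 0.57112661  0.31586677 -0.57575539] 51.56072455595672
y -15 x range -42.8 40.9
y -10 x range -41.8 40.9
y 10 x range -41.7 40.9
y 15 x range -41.7 40.9
x -30 y range -20.9 21.9
x -25 y range -20.9 21.8
x 20 y range -21.1 21.7
x 25 y range -21.0 21.6
x 30 y range -21.0 21.5
x 35 y range -21.8 21.4
hole dark [308 215  21  20 329] [-9.20438988 -9.10658766] [9.28895838 9.87261067]
[511.58697028  78.06537096] (array([ -8.09, -25.67,   9.63]), np.float64(-1.0))
```

arm_command:
  series: [0,-1,-4,1,-1,0,-2.5,-8,2,-1,0,-4,-12,3,-1,0,-5,-16,4,-1,0,-6.5,-20,5,-1]

```text
clock: 13.2
eef_pos: [521.6, 15.1, 154.4]
tool_rot: [-3.141, 0.001, -0.08]
force: [0.1, 1.1, -1.1]
width: 0.2
gripper_force: 0.0
```

arm_command:
  series: [0,-1,-3,1,0,0,-1.6,-5.7,2,0,0,-1.6,-5.7,4,0,0,-1.6,-5.7,5,0,0,-1.6,-5.7,5,0]

```text
clock: 13.62
eef_pos: [508.7, 70.8, 103.1]
tool_rot: [3.14, 0.005, -0.079]
force: [-1.0, -0.9, -0.0]
width: 0.3
gripper_force: 0.0
```

```bash
python3 -c "
from h import *
viewer.get_image('top')
print(monitor.read_state()['eef_pos'],go((511.6,78,45),-4.6))"
```

```text
[509.69028507  70.09256696 104.31642529] (array([ 0.15, -0.81,  5.93]), np.float64(-0.0))
```

arm_command:
  series: [0,0.2,-0.4,1.5,0,0,0.2,-0.8,3,0,0,0.2,-0.8,4.2,0,0,0.2,-0.8,5,0,0,0.2,-0.8,5.2,0]

```text
clock: 14.08
eef_pos: [513.2, 77.6, 53.1]
tool_rot: [3.141, 0.001, -0.082]
force: [-0.2, 0.1, 0.0]
width: 0.1
gripper_force: 0.0
```

```bash
python3 -c "
from h import *
print(monitor.read_state()['eef_pos'],go((513,78,34),-4.6))"
```

```text
[513.15135651  77.62358358  53.13608646] (array([-0.02, -0.04,  1.91]), np.float64(-0.1))
```

arm_command:
  series: [0,0,0,0.4,0,0,0,0,0.8,0,0,0,0,1.2,0,0,0,0,1.6,0,0,0,0,2.0,0]

```text
clock: 14.5
eef_pos: [513.4, 79.1, 33.7]
tool_rot: [-3.141, -0.0, -0.08]
force: [-0.6, 0.4, 1.2]
width: -0.1
gripper_force: 0.0
```

arm_command:
  series: [0,0,0,0.2,0,0,0,0,0.4,0,0,0,0,0.6,0,0,0,0,0.6,0,0,0,0,0.6,0]

```text
clock: 14.92
eef_pos: [511.4, 79.3, 28.4]
tool_rot: [3.142, 0.003, -0.079]
force: [-4.6, 0.2, 10.7]
width: -0.4
gripper_force: 5.4
```

arm_command:
  series: [0,0,0,-3,0,30,0,0,-7,0,75,0,0,-11,0,75,0,0,-13,0,75,0,0,-13,0]

```text
clock: 15.33
eef_pos: [516.5, 79.6, 162.5]
tool_rot: [-3.139, -0.009, -0.08]
force: [-0.1, 0.0, 0.3]
width: 48.3
gripper_force: 0.0
```

```bash
python3 - <<'E'
from st import *
m,im,d,w=stage("w_tip2"); s=monitor.read_state(); print(s["eef_pos"],s["width"])
th=np.radians(-4.6); L=(w[...,:2]-[538.5,75.9])@np.array([[np.cos(th),-np.sin(th)],[np.sin(th),np.cos(th)]]); z=w[...,2]
for x in range(-40,50,6):
    q=(abs(L[...,0]-x)<3)&(abs(L[...,1])<18)&(z<90); print(x,np.round(np.nanpercentile(z[q],[10,50,90]),1),q.sum())
q=(z>52)&(z<66)&(abs(L[...,0])<35)&(abs(L[...,1])<30); print("raised part y",np.percentile(L[...,1][q],[1,50,99]),"x max",np.percentile(L[...,0][q],99))
print(go((552.4,74.8,75),-4.6))
E
```

```text
[515.0349303   79.48827208 160.21022126] 55.694826804911706
-40 [11.1 17.6 37.5] 482
-34 [15.4 17.1 19.2] 188
-28 [20.2 22.1 24.1] 214
-22 [25.1 27.1 28.9] 217
-16 [29.9 31.7 33.7] 227
-10 [34.7 36.6 38.6] 248
-4 [39.5 41.4 43.5] 270
2 [44.2 46.4 48.7] 313
8 [49.5 51.4 53.3] 295
14 [54.2 56.3 58.2] 353
20 [59.2 61.  62.7] 356
26 [34.5 35.8 61.3] 518
32 [34.3 35.2 36. ] 349
38 [34.3 35.2 36.2] 363
44 [34.5 39.5 41.7] 370
raised part y [-20.05265395   1.2535185   22.74318157] x max 25.163479075938028
(array([3.71, 0.19, 8.54]), np.float64(0.1))
```

arm_command:
  series: [75,2,0,2,0,75,3.7,0.1,4,0,75,3.7,0.1,6.5,0,75,3.7,0.1,8.2,0,75,3.7,0.1,8.2,0]

```text
clock: 15.8
eef_pos: [546.3, 74.7, 71.1]
tool_rot: [3.139, 0.009, -0.079]
force: [-0.6, 0.6, -0.5]
width: 64.1
gripper_force: 0.0
```

arm_command:
  series: [75,0,0,0.6,0,75,0,0,1.2,0,75,0,0,1.8,0,75,0,0,2.2,0,75,0,0,2.2,0]

```text
clock: 16.22
eef_pos: [549.8, 75.2, 53.4]
tool_rot: [3.142, 0.0, -0.079]
force: [0.0, 0.5, 0.1]
width: 64.0
gripper_force: 0.0
```

```bash
python3 -c "
from h import *
viewer.get_image('top')
s=monitor.read_state(); print(s['eef_pos'],s['force'],s['width']); print(go((552.4,76,46),-4.6))"
```

```text
[549.97580224  75.19108344  53.81193438] [-0.13852776 -0.06410615 -0.17495358] 64.04478646743614
(array([ 0.24, -0.1 ,  0.78]), np.float64(0.1))
```

arm_command:
  series: [75,0.2,-0.1,0.4,0,75,0.2,-0.1,0.8,0,60,0.2,-0.1,0.8,0,40,0.2,-0.1,0.8,0,0,0.2,-0.1,0.8,0]

```text
clock: 16.68
eef_pos: [552.0, 76.0, 45.9]
tool_rot: [3.142, 0.0, -0.079]
force: [-1.0, 0.5, 0.5]
width: 42.3
gripper_force: 60.5
```

arm_command:
  series: [0,0,0,0,0,0,0,0,0,0,0,0,0,0,0,0,0,0,0,0,0,0,0,0,0]

```text
clock: 17.1
eef_pos: [552.0, 76.0, 45.9]
tool_rot: [3.142, 0.0, -0.079]
force: [-0.8, -0.0, 1.4]
width: 41.8
gripper_force: 60.6
```

arm_command:
  series: [0,0,0,-0.8,0,0,0,0,-2,0,0,0,0,-3.5,0,0,0,0,-5.5,0,0,0,0,-8,0]

```text
clock: 17.52
eef_pos: [551.4, 75.8, 126.7]
tool_rot: [3.141, 0.002, -0.08]
force: [0.4, -0.8, -0.5]
width: 41.8
gripper_force: 60.8
```

arm_command:
  series: [0,0,0,-2,0,0,0,0,-3,0,0,0,0,-3,0,0,0,0,-3,0,0,0,0,-3,0]

```text
clock: 17.93
eef_pos: [551.3, 76.0, 154.9]
tool_rot: [3.141, 0.002, -0.079]
force: [0.6, -1.2, -1.3]
width: 41.7
gripper_force: 60.8
```

```bash
python3 held.py w_held2;  python3 -c "
from h import *
print(go((600,-187.9,154),-5.5))"
```

```text
[551.14080835  75.93192586 154.63897567] [ 3.14101973e+00  2.34784350e-03 -7.93921633e-02] 42.03512130051804 60.82135319709778
-51 223 [29.4 32.  34.9]
-43 239 [22.9 25.5 27.8]
-35 284 [16.1 18.7 21.6]
-27 324 [ 9.6 12.2 14.9]
-19 368 [3.2 5.6 8.4]
-11 440 [-3.4 -0.9  1.8]
-3 507 [-10.   -7.5  -4.9]
5 652 [-16.6 -14.2 -11.3]
13 752 [-16.7 -14.9 -13.2]
(array([ 6.96, 25.91,  0.06]), np.float64(1.0))
```

Same grip as before. On top of the loose first plate, I'll level the second with its low edge resting inside the pedestal area, shifted about +14 mm, and following the arc so it doesn't drag. Then I'll lift a hair and shift it back.

arm_command:
  series: [0,1,3,0,0,0,2,6.5,0,0,0,3,10.5,0,1,0,4,14.5,0,1,0,5,18.5,0,1]

```text
clock: 18.4
eef_pos: [586.5, -113.9, 154.3]
tool_rot: [-3.141, 0.003, -0.096]
force: [1.2, -0.1, -1.2]
width: 41.7
gripper_force: 60.9
```

arm_command:
  series: [0,0.5,3,0,0,0,1,5.5,0,0,0,1.2,7,0,0,0,1.2,7.3,0,0,0,1.2,7.3,0,0]

```text
clock: 18.82
eef_pos: [591.4, -186.3, 154.8]
tool_rot: [-3.141, 0.002, -0.098]
force: [0.0, 0.9, -0.4]
width: 42.1
gripper_force: 60.9
```

```bash
python3 -c "
from h import *
viewer.get_image('top')
print(go((590.3,-187,100),-5.5))"
```

```text
(array([-0.11,  0.3 ,  5.5 ]), np.float64(0.0))
```

arm_command:
  series: [0,-0.1,0.2,2,0,0,-0.1,0.2,4,0,0,-0.1,0.2,5,0,0,-0.1,0.2,5.5,0,0,-0.1,0.2,5.5,0]

```text
clock: 19.28
eef_pos: [590.6, -185.9, 99.7]
tool_rot: [-3.14, 0.002, -0.095]
force: [-0.2, 0.4, -0.7]
width: 42.1
gripper_force: 60.9
```

arm_command:
  series: [0,0,0,0.2,0,0,0,0,0.4,0,0,0,0,0.6,0,0,0,0,0.8,0,0,0,0,0.8,0]

```text
clock: 19.7
eef_pos: [590.9, -188.1, 92.8]
tool_rot: [-3.142, -0.0, -0.097]
force: [0.2, -0.1, -0.6]
width: 41.9
gripper_force: 60.9
```

```bash
python3 -c "
from h import *
viewer.get_image('top')
s=monitor.read_state(); print(s['eef_pos'],s['force'],go((590.3,-187,87),-5.5))"
```

```text
[ 590.95249369 -188.09893546   92.87214084] [ 0.01517936  0.26944896 -0.7076889 ] (array([-0.08, -0.1 ,  0.59]), np.float64(-0.1))
```

arm_command:
  series: [0,0,-0.1,0.4,0,0,0,-0.1,0.7,0,0,0.2,-0.1,1.0,0,0,0.45,-0.1,1.3,0,0,0.7,-0.1,1.6,0]

```text
clock: 20.17
eef_pos: [598.7, -188.0, 76.9]
tool_rot: [3.141, -0.001, -0.097]
force: [-0.0, 0.1, 3.6]
width: 41.8
gripper_force: 62.4
```

arm_command:
  series: [0,0.1,0,0.3,0,0,0.2,0,0.5,0,0,0.3,0,0.7,0,0,0.4,0,0.9,0,0,0.45,0,1.0,0]

```text
clock: 20.58
eef_pos: [602.6, -188.3, 66.5]
tool_rot: [3.142, 0.0, -0.097]
force: [0.4, 0.7, 4.1]
width: 41.5
gripper_force: 62.1
```

```bash
python3 held.py w_d1; python3 -c "
from h import *
s=monitor.read_state(); print(s['force'],go((601.6,-188.1,67),-5.5))"
```

```text
[ 602.51289662 -188.17386168   66.3920437 ] [-3.14153990e+00  3.02740718e-04 -9.68823337e-02] 41.697467727156244 62.01684236526489
-75 119 [19.7 20.3 21. ]
-67 312 [12.2 13.2 14.3]
-59 403 [ 9.2 10.5 11.7]
-51 442 [6.3 7.4 8.7]
-43 478 [3.2 4.6 5.8]
-35 531 [0.3 1.5 2.8]
-27 580 [-2.7 -1.5 -0.2]
-19 640 [-5.8 -4.4 -3.1]
-11 706 [-8.6 -7.5 -6.1]
-3 1842 [-11.1  19.9  56.3]
5 2068 [-14.1 -11.1  56.3]
13 742 [-11.8  55.5  56.7]
[0.4160524  0.02808763 3.43907967] (array([-0.09,  0.  , -0.06]), np.float64(-0.1))
```

arm_command:
  series: [0,0.1,0,0.3,0,0,0.2,0,0.6,0,0,0.25,0,0.9,0,0,0.3,0,1.2,0,0,0.35,0,1.5,0]

```text
clock: 21.05
eef_pos: [605.9, -188.5, 51.3]
tool_rot: [-3.141, 0.0, -0.097]
force: [0.0, 0.3, 3.0]
width: 42.1
gripper_force: 60.2
```

arm_command:
  series: [0,0,0,0.3,0,0,0.05,0,0.5,0,0,0.05,0,0.7,0,0,0.05,0,0.9,0,0,0.05,0,0.9,0]

```text
clock: 21.47
eef_pos: [606.7, -188.6, 42.7]
tool_rot: [3.142, -0.0, -0.097]
force: [0.8, 0.2, 3.3]
width: 41.8
gripper_force: 63.5
```

```bash
python3 held.py w_d2; python3 -c "
from h import *
s=monitor.read_state(); print(s['force'],go((606,-188.3,40),-5.5))"
```

```text
[ 606.69106587 -188.62099365   42.76104727] [ 3.14156725e+00 -4.06770423e-04 -9.68997734e-02] 41.99532042782581 63.437654078006744
-51 118 [-10.7 -10.2  -9.5]
-43 771 [-11.1 -10.5  -9.8]
-35 809 [-11.4 -10.7 -10.1]
-27 859 [-11.6 -11.  -10.3]
-19 887 [-11.9 -11.2 -10.6]
-11 1377 [-12.1 -11.2  32.4]
-3 1537 [-12.3 -11.3  32.9]
5 1082 [-12.5 -11.6  -8.1]
[1.44309325 0.25560544 1.40469059] (array([-0.07, -0.03,  0.28]), np.float64(-0.1))
```

arm_command:
  series: [0,0,0,0.1,0,0,0,0,0.2,0,0,0,0,0.2,0,0,0,0,0.2,0,0,0,0,0.2,0]

```text
clock: 21.93
eef_pos: [607.0, -188.6, 41.7]
tool_rot: [3.142, -0.001, -0.097]
force: [-0.7, -0.1, 7.2]
width: 41.8
gripper_force: 65.3
```

```bash
python3 held.py w_d3; python3 pl.py w_d3b 52
```

```text
[ 607.00215611 -188.63555331   41.65943056] [ 3.14152559e+00 -1.20058715e-03 -9.68325841e-02] 41.9099069527422 65.32705843448639
-51 78 [-11.4 -10.8 -10.3]
-43 767 [-11.8 -11.1 -10.5]
-35 829 [-11.9 -11.3 -10.6]
-27 871 [-12.1 -11.4 -10.7]
-19 906 [-12.2 -11.5 -10.8]
-11 1343 [-12.2 -11.3  31.5]
-3 1477 [-12.3 -11.4  31.7]
5 1087 [-12.5 -11.6  -7.9]
[ 607.00275003 -188.68442691   41.66521303] -0.09689243205899123 [0.04974104 0.09296276 8.60118942] 41.78022998626811
y -15 x range -4.3 49.0
y -10 x range -5.5 49.5
y 10 x range -6.0 49.1
y 15 x range -4.3 49.5
x 20 y range -22.0 22.1
x 25 y range -21.9 21.9
x 30 y range -21.2 21.2
x 35 y range -21.4 21.0
```

Fingertips are probably meeting the lower plate's edges. Lift slightly, shift −7 mm, lower to just above contact, and release.

arm_command:
  series: [0,0,0,-0.2,0,0,0,0,-0.2,0,0,-0.3,0,-0.2,0,0,-0.7,0,-0.2,0,0,-0.7,0,-0.2,0]

```text
clock: 22.45
eef_pos: [598.0, -187.8, 42.4]
tool_rot: [-3.141, 0.002, -0.097]
force: [-1.1, 0.9, 1.6]
width: 42.1
gripper_force: 64.5
```

```bash
python3 pl.py w_d4 53
```

```text
[ 598.08776749 -187.81408331   42.41175584] -0.09728406386697186 [-0.64892392 -0.44594827  1.12612118] 42.08296530922089
y -15 x range -13.2 40.1
y -10 x range -14.4 40.2
y 10 x range -15.0 40.2
y 15 x range -13.2 40.7
x 20 y range -21.6 21.7
x 25 y range -21.0 21.4
x 30 y range -21.2 21.3
x 35 y range -21.1 21.4
```

View pics/w_d4.png

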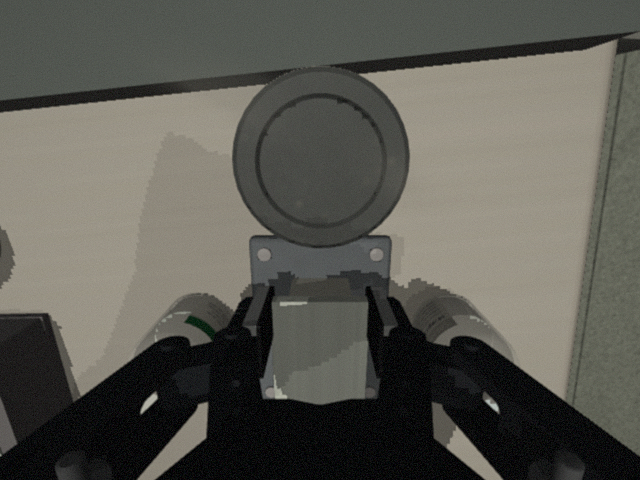

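The plain plate lies level over the first one, far edge at row 300 and fingers at columns 255 and 382, about 1.5 mm too near. Nudge and release.

arm_command:
  series: [0,0.15,0,-0.05,0,0,0.15,0,-0.05,0,0,0.15,0,-0.05,0,60,0.15,0,-0.05,0,60,0.15,0,-0.05,0]

```text
clock: 22.92
eef_pos: [601.2, -188.1, 43.2]
tool_rot: [3.142, -0.0, -0.097]
force: [-0.4, 0.0, -0.2]
width: 50.7
gripper_force: 0.0
```

arm_command:
  series: [60,0,0,0,0,60,0,0,-0.5,0,60,0,0,-2,0,60,0,0,-5,0,60,0,0,-8,0]

```text
clock: 23.33
eef_pos: [600.1, -187.8, 123.5]
tool_rot: [-3.141, 0.002, -0.097]
force: [0.0, 0.3, 0.0]
width: 51.3
gripper_force: 0.0
```

arm_command:
  series: [60,0,0,-3,0,60,-1,0,-7,0,60,-3,0,-10,0,60,-3.5,0,-10,0,60,-3.5,0,-10,0]

```text
clock: 23.75
eef_pos: [565.9, -185.2, 225.9]
tool_rot: [3.141, -0.004, -0.098]
force: [-0.6, 0.3, -0.9]
width: 51.4
gripper_force: 0.0
```

```bash
python3 pl.py w_rel2 52; python3 - <<'E'
from h import *
im=cv2.imread("pics/w_rel2.png"); cv2.imwrite("pics/w_rel2_c.png",cv2.resize(im[150:340,220:420],None,fx=3,fy=3))
E
```

```text
[ 565.95950791 -184.68444247  224.16598738] -0.0972089901773927 [ 0.25010257  0.11275461 -0.1515729 ] 51.52175337888838
y -15 x range -41.1 41.7
y -10 x range -41.1 41.8
y 10 x range -41.1 41.8
y 15 x range -41.1 41.8
x -30 y range -21.0 22.1
x -25 y range -21.0 22.0
x 20 y range -21.2 22.0
x 25 y range -21.1 21.9
x 30 y range -21.1 21.8
x 35 y range -21.0 21.7
```

View pics/w_rel2_c.png

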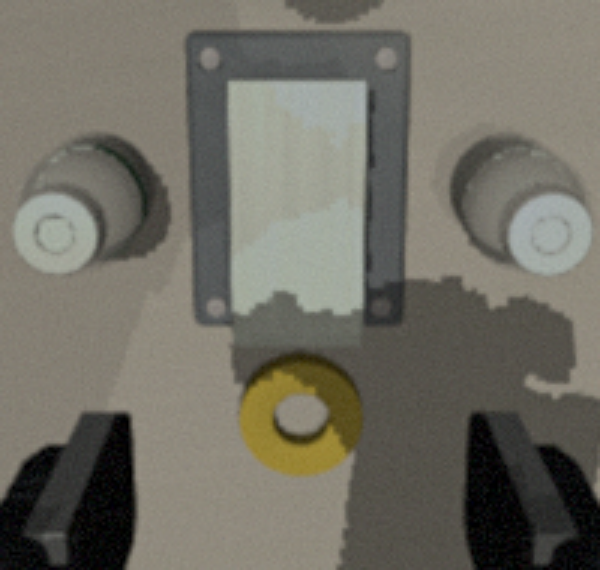

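The plain plate is centred on the stage (crop 228–366, 80–347) with no lower edge sticking out. I'll check the lower plate in the scene view and the bystanders in the top view.

```bash
python3 - <<'E'
from h import *
im,d=viewer.get_image("scene"); p=proj(viewer.camera_model("scene"),[565,-185,46])[0].astype(int); print(p)
cv2.imwrite("pics/fin.png",cv2.resize(im[p[1]-50:p[1]+50,p[0]-60:p[0]+60,::-1],None,fx=6,fy=6,interpolation=cv2.INTER_CUBIC))
m=viewer.camera_model("top"); _,d=viewer.get_image("top"); w=cloud(m,d); w0=cloud(m,np.load("pics/top0.npy")); z=w[...,2]; v,u=np.mgrid[:480,:640]
for nm,(a,b,c,e),h in (("vl",(345,377,205,245),75),("vr",(422,455,215,255),75),("pot",(385,422,150,200),100),("tape",(375,412,262,296),12),("vb",(225,258,175,208),75),("tin",(275,312,175,210),30),("syr",(230,290,275,295),14),("slot",(283,303,222,266),41)):
    B=(u>a)&(u<b)&(v>c)&(v<e); print(nm,[np.round(np.nanmean(W[B&(abs(W[...,2]-h)<6)],0),1) for W in (w0,w)])
E
```

```text
[370 208]
vl [array([ 567.4, -111.8,   74.1]), array([ 567.3, -111.9,   73.9])]
vr [array([ 552.7, -261.2,   73.7]), array([nan, nan, nan])]
pot [array([ 662.1, -195.3,   98. ]), array([ 668.5, -185.5,   98. ])]
tape [array([ 469.8, -177.2,   11.2]), array([ 475.8, -166.3,   11. ])]
vb [array([625.2, 122.4,  74. ]), array([625.1, 122.4,  74.1])]
tin [array([634.8,  21.5,  29.1]), array([634.8,  21.5,  29.2])]
syr [array([453.9,  89.9,  12.8]), array([453.8,  89.1,  12.7])]
slot [array([531. ,  18.6,  40.1]), array([530.9,  18.6,  40.1])]<stdin>:6: RuntimeWarning: Mean of empty slice
```

View pics/fin.png

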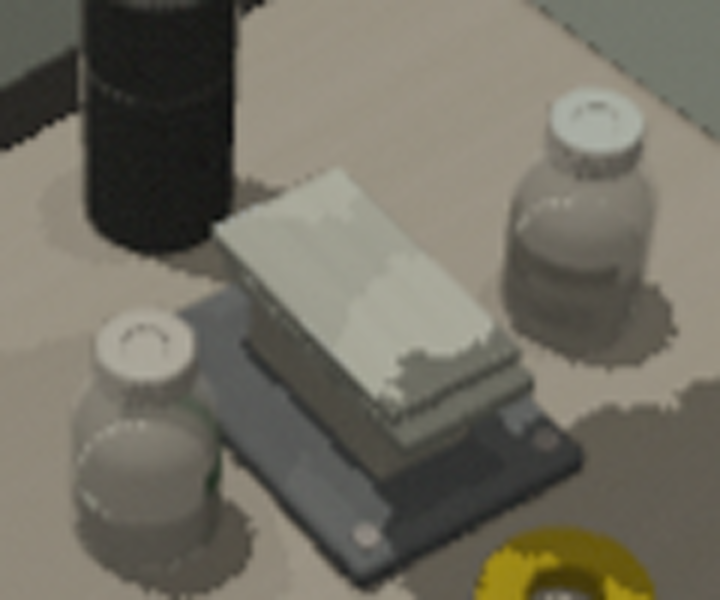

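The scene crop shows the stack level, but the lower plate's near end (crop 400–530, 385–445) stands out past the upper one (390–515, 350–420), so it was dragged towards the robot. The apparent changes in the pot, tape and right vial come from the gripper blocking the top view. I'll measure the offset.

```bash
python3 - <<'E'
from h import *
im,d=viewer.get_image("scene"); cv2.imwrite("pics/sc1.png",im[:,:,::-1]); m=viewer.camera_model("scene"); g=im.mean(2).astype(np.float32)
c=np.array([565.3,-185.3]); th=np.radians(-5.5); A=np.array([[np.cos(th),-np.sin(th)],[np.sin(th),np.cos(th)]])
W=lambda x,y,z: proj(m,np.r_[A@[x,y]+c,z])[0]
for n,a in dict(top_near=(-42,52),topb_near=(-42,46),low_near=(-42,40),top_far=(42,52)).items(): print(n,W(a[0],0,a[1]).round(1))
up=W(-42,0,52); dn=W(-42,0,34); dr=(dn-up)/np.linalg.norm(dn-up); k=np.linalg.norm(dn-up)/18; print("px/mm vertical",k, "px/mm x",(W(-42,0,46)-W(-46,0,46))/4, "dir",dr)
for y in (-14,-7,0,7,14):
    o=W(-42,y,52); q=np.array([o+dr*t for t in np.arange(-8,22,.75)],np.float32)
    print(y,cv2.remap(g,q[:,:1],q[:,1:],1)[:,0].astype(int))
w=cloud(m,d); L=(w[...,:2]-c)@A; z=w[...,2]
for lo,hi in ((50.5,54),(47,49.5),(44.5,46.8),(41,44)):
    q=(z>lo)&(z<hi)&(abs(L[...,1])<16)&(abs(L[...,0])<55); print(lo,hi,q.sum(),np.nanpercentile(L[...,0][q],[1,5,50]).round(1))
E
```

```text
top_near [386.5 221.3]
topb_near [386.2 223.8]
low_near [386.  226.2]
top_far [356.  190.6]
px/mm vertical 0.4115929175328504 px/mm x [-0.38109746 -0.38432257] dir [-0.11003084  0.99392817]
-14 [101 116 127 130 124 115 108 105 107 101  89  74  76  82  94 101 103 100
  93  80  70  69  72  64  59  58  57  58  58  57  56  53  50  49  49  49
  50  53  56  57]
-7 [153 143 137 125 114 105 105 105 104  99  85  73  76  86  96 100 102 100
  94  83  74  66  61  58  56  55  53  50  49  50  50  50  49  49  49  49
  50  54  55  56]
0 [164 163 138 117 105 104 104 104 103  98  82  74  76  94 100 102 102 101
  95  85  74  67  68  66  60  53  51  50  51  49  50  50  50  49  49  50
  52  55  57  57]
7 [159 146 127 113 105 105 104 104 103  95  83  75  73  84  92  98 101 101
  94  84  71  67  67  65  59  54  50  49  49  49  49  49  50  49  50  51
  52  56  58  59]
14 [128 109 103 104 105 106 106 106 105  97  86  76  74  86  95 100 102 102
  96  82  70  67  66  65  58  53  50  49  50  50  49  49  49  50  51  51
  52  55  58  58]
50.5 54 547 [-41.5 -38.7  -1.8]
47 49.5 55 [-48.8 -48.  -43. ]
44.5 46.8 42 [-48.8 -48.4 -45.7]
41 44 10 [-48.4 -48.4 -47.6]
```

The lower plate sits about 7 mm towards the robot, while the upper one is centred. My fix: grip both plates together and slide them +7 mm. Then regrip only the upper one, lift it slightly and shift it back 7 mm.

```bash
python3 -c "
from h import *
print(go((589.3,-186.9,85),-5.5))"
```

```text
(array([ 2.37,  0.05, 13.69]), np.float64(-0.0))
```

arm_command:
  series: [68,1,0,3.5,0,68,2,0,7,0,68,2.4,0,10.5,0,68,2.4,0,13,0,68,2.4,0,13.7,0]

```text
clock: 24.37
eef_pos: [586.8, -185.5, 80.2]
tool_rot: [-3.14, 0.01, -0.096]
force: [-1.1, 0.2, -0.1]
width: 58.1
gripper_force: 0.0
```

arm_command:
  series: [68,0,0,0.8,0,68,0,0,1.6,0,68,0,0,2.2,0,68,0,0,2.6,0,68,0,0,2.6,0]

```text
clock: 24.78
eef_pos: [590.2, -187.0, 60.4]
tool_rot: [3.142, -0.0, -0.097]
force: [0.1, -0.1, -0.8]
width: 58.4
gripper_force: 0.0
```

```bash
python3 -c "
from h import *
viewer.get_image('top')
s=monitor.read_state(); print(s['eef_pos'],s['force'],s['width'],go((589.3,-186.9,37),-5.5))"
```

```text
[ 590.40404008 -187.10824054   60.86267313] [-0.18349152 -0.09533583 -0.34733476] 58.39467389787862 (array([-0.11, -0.01,  2.39]), np.float64(-0.1))
```

arm_command:
  series: [68,-0.1,0,0.6,0,68,-0.1,0,1.2,0,68,-0.1,0,1.8,0,68,-0.1,0,2.4,0,68,-0.1,0,2.4,0]

```text
clock: 25.25
eef_pos: [588.1, -186.6, 34.8]
tool_rot: [-3.141, 0.002, -0.097]
force: [0.1, 0.1, -0.1]
width: 57.9
gripper_force: 0.0
```

arm_command:
  series: [68,0,0,0,0,55,0,0,0,0,45,0,0,0,0,0,0,0,0,0,0,0,0,0,0]

```text
clock: 25.67
eef_pos: [589.4, -187.1, 36.7]
tool_rot: [3.141, -0.001, -0.097]
force: [-0.8, 0.3, 1.5]
width: 42.5
gripper_force: 61.1
```

```bash
python3 pl.py w_e1 52
```

```text
[ 589.45153323 -187.05483857   36.68374512] -0.09701978613907536 [-0.6658633   0.40386499  1.63804749] 42.53522857455749
y -15 x range -17.4 43.5
y -10 x range -18.6 43.5
y 10 x range -18.5 43.5
y 15 x range -17.4 43.0
x 20 y range -21.6 21.5
x 25 y range -21.4 21.3
x 30 y range -30.0 30.3
x 35 y range -28.1 27.9
```

arm_command:
  series: [0,0.2,0,0,0,0,0.4,0,0,0,0,0.6,0,0,0,0,0.7,0,0,0,0,0.7,0,0,0]

```text
clock: 26.13
eef_pos: [596.6, -187.7, 36.7]
tool_rot: [3.141, -0.001, -0.097]
force: [-1.3, 0.3, 5.7]
width: 42.5
gripper_force: 61.6
```

arm_command:
  series: [0,0,0,0,0,0,0,0,0,0,60,0,0,0,0,60,0,0,0,0,60,0,0,0,0]

```text
clock: 26.55
eef_pos: [596.1, -187.4, 36.0]
tool_rot: [-3.141, 0.0, -0.097]
force: [0.3, -1.1, 0.7]
width: 51.5
gripper_force: 0.0
```

arm_command:
  series: [60,0,0,-0.3,0,60,0,0,-0.7,0,60,0,0,-0.75,0,60,0,0,-0.75,0,60,0,0,-0.75,0]

```text
clock: 26.97
eef_pos: [596.2, -187.6, 44.0]
tool_rot: [3.142, -0.0, -0.097]
force: [-0.3, 0.1, -0.4]
width: 51.1
gripper_force: 0.0
```

```bash
python3 pl.py w_e2 52; python3 - <<'E'
from h import *
im,d=viewer.get_image("scene"); m=viewer.camera_model("scene")
c=np.array([565.3,-185.3]); th=np.radians(-5.5); A=np.array([[np.cos(th),-np.sin(th)],[np.sin(th),np.cos(th)]])
w=cloud(m,d); L=(w[...,:2]-c)@A; z=w[...,2]
for lo,hi in ((50.5,54),(47,49.5),(44.5,46.8),(41,44)):
    q=(z>lo)&(z<hi)&(abs(L[...,1])<16)&(abs(L[...,0])<55); print(lo,hi,q.sum(),np.nanpercentile(L[...,0][q],[1,5,50]).round(1))
E
```

```text
[ 596.04081283 -187.56565648   43.85478622] -0.09692633056298527 [-0.71940167  0.72773647  0.67228519] 51.22293188536623
y -15 x range -17.9 50.4
y -10 x range -19.1 50.4
y 10 x range -19.1 50.4
y 15 x range -17.9 50.4
x 20 y range -25.9 26.0
x 25 y range -25.9 25.9
x 30 y range -26.0 26.0
x 35 y range -26.2 25.8
50.5 54 533 [-34.  -31.5   4.4]
47 49.5 53 [-41.6 -40.8 -36.5]
44.5 46.8 37 [-41.3 -40.9 -38.3]
41 44 13 [-41.1 -41.  -40.2]
```

Lower plate is now centred. Regrip only the upper plate, lift 2 mm, shift back 7 mm.

arm_command:
  series: [50,0,0,-0.05,0,0,0,0,-0.05,0,0,0,0,-0.05,0,0,0,0,-0.05,0,0,0,0,-0.05,0]

```text
clock: 27.48
eef_pos: [596.1, -187.6, 44.5]
tool_rot: [3.142, -0.0, -0.097]
force: [-0.6, -0.0, 3.5]
width: 41.7
gripper_force: 61.8
```

arm_command:
  series: [0,0,0,-0.1,0,0,0,0,-0.25,0,0,0,0,-0.3,0,0,0,0,-0.3,0,0,0,0,-0.3,0]

```text
clock: 27.9
eef_pos: [596.0, -187.5, 47.2]
tool_rot: [-3.142, 0.0, -0.097]
force: [-0.9, 0.6, -0.8]
width: 42.0
gripper_force: 60.7
```

```bash
cat > sc.py <<'E'
from h import *
im,d=viewer.get_image("scene"); m=viewer.camera_model("scene"); s=monitor.read_state(); print(s["eef_pos"],s["width"],s["force"])
c=np.array([565.3,-185.3]); th=np.radians(-5.5); A=np.array([[np.cos(th),-np.sin(th)],[np.sin(th),np.cos(th)]])
w=cloud(m,d); L=(w[...,:2]-c)@A; z=w[...,2]
for a in range(-46,-20,3):
    q=(abs(L[...,0]-a)<1.5)&(abs(L[...,1])<15)&(z>30)&(z<70); print(a,q.sum(),np.nanpercentile(z[q],[10,50,90]).round(1) if q.any() else "")
E
python3 sc.py; python3 pl.py w_e3 54.5
```

```text
[ 595.94720036 -187.54492381   47.15975308] 41.62137170668036 [-0.09934082 -0.19180287 -0.89731407]
-46 0 
-43 0 
-40 49 [41.5 45.8 48.3]
-37 24 [45.6 46.9 49. ]
-34 65 [46.3 50.9 56.2]
-31 34 [47.1 55.2 57.2]
-28 27 [54.  55.7 57. ]
-25 26 [54.7 55.9 56.9]
-22 27 [54.5 56.  57.2]
[ 595.95876764 -187.57285544   47.17249487] -0.09693573144829126 [-0.34129496  0.36257809 -0.69412154] 41.775838522958935
y -15 x range -18.7 50.4
y -10 x range -19.9 50.4
y 10 x range -19.9 50.9
y 15 x range -18.7 50.4
x 20 y range -21.1 21.2
x 25 y range -21.3 21.3
x 30 y range -21.1 21.2
x 35 y range -30.2 21.4
```

arm_command:
  series: [0,-0.2,0,0,0,0,-0.5,0,0,0,0,-0.7,0,0,0,0,-0.7,0,0,0,0,-0.7,0,0,0]

```text
clock: 28.42
eef_pos: [588.9, -186.9, 47.4]
tool_rot: [-3.142, 0.0, -0.097]
force: [0.5, -0.8, -0.4]
width: 41.7
gripper_force: 60.7
```

arm_command:
  series: [0,0,0,0.1,0,0,0,0,0.2,0,0,0,0,0.2,0,0,0,0,0.2,0,0,0,0,0.2,0]

```text
clock: 28.83
eef_pos: [589.1, -186.9, 45.3]
tool_rot: [-3.142, -0.0, -0.097]
force: [0.3, -1.2, -0.5]
width: 41.7
gripper_force: 60.7
```

```bash
python3 sc.py; python3 pl.py w_e4 52.5
```

```text
[ 589.12005254 -186.8972554    45.28528715] 41.724184587876806 [ 0.03240653 -0.08710889 -0.6213154 ]
-46 0 
-43 4 [47.1 51.8 55.8]
-40 79 [42.6 49.  54.5]
-37 26 [50.7 53.9 54.8]
-34 28 [52.6 53.7 55.6]
-31 22 [52.2 53.6 54.8]
-28 26 [52.7 53.6 55.2]
-25 22 [52.3 53.5 54.3]
-22 28 [52.8 54.2 55.4]
[ 589.11055734 -186.94408389   45.31117726] -0.09694352820934915 [-0.78148538  0.0463869  -0.63701962] 41.72225215141962
y -15 x range -25.7 44.0
y -10 x range -26.9 43.5
y 10 x range -26.9 43.5
y 15 x range -25.7 43.5
x -30 y range -3.2 3.3
x -25 y range -21.5 21.7
x 20 y range -21.2 21.3
x 25 y range -21.1 21.2
x 30 y range -29.8 29.9
x 35 y range -27.8 27.4
```

arm_command:
  series: [0,0,0,0.07,0,0,0,0,0.07,0,60,0,0,0.07,0,60,0,0,0.07,0,60,0,0,0.07,0]

```text
clock: 29.35
eef_pos: [589.1, -186.9, 44.7]
tool_rot: [3.142, -0.0, -0.097]
force: [-0.5, 0.1, 0.6]
width: 51.5
gripper_force: 0.0
```

arm_command:
  series: [60,0,0,-0.5,0,60,0,0,-2,0,60,0,0,-5,0,60,0,0,-9,0,60,0,0,-12,0]

```text
clock: 29.77
eef_pos: [589.5, -187.1, 167.2]
tool_rot: [3.141, -0.001, -0.097]
force: [1.7, 0.5, -0.1]
width: 51.2
gripper_force: 0.0
```

arm_command:
  series: [60,-1,0,-3,0,60,-2,0,-6,0,60,-2.3,0,-6,0,60,-2.3,0,-6,0,60,-2.3,0,-6,0]

```text
clock: 30.18
eef_pos: [565.9, -184.5, 224.6]
tool_rot: [-3.141, 0.0, -0.097]
force: [0.4, -0.2, -0.1]
width: 51.5
gripper_force: 0.0
```

```bash
python3 pl.py w_f1 52; python3 sc.py; python3 - <<'E'
from h import *
im,d=viewer.get_image("scene"); cv2.imwrite("pics/fin2.png",cv2.resize(im[158:258,310:430,::-1],None,fx=6,fy=6,interpolation=cv2.INTER_CUBIC))
E
```

```text
[ 565.78018016 -184.32275259  223.83024528] -0.0967155386691112 [0.50984432 0.48165821 0.88268339] 51.2437746616848
y -15 x range -40.3 43.1
y -10 x range -40.3 43.1
y 10 x range -40.3 42.2
y 15 x range -40.3 42.2
x -30 y range -21.1 21.9
x -25 y range -21.0 21.8
x 20 y range -21.2 21.9
x 25 y range -21.1 21.8
x 30 y range -21.0 21.7
x 35 y range -21.8 21.5
[ 565.73128867 -184.31213264  223.43436476] 50.95741726970152 [-0.32801651  0.04468415 -1.40054748]
-46 0 
-43 5 [48.4 49.7 53.3]
-40 81 [42.5 48.2 54. ]
-37 26 [52.  53.3 54.4]
-34 24 [52.2 53.4 54.2]
-31 27 [51.4 53.1 54.6]
-28 25 [51.4 52.8 54. ]
-25 26 [52.1 53.1 53.9]
-22 27 [51.4 53.  54. ]
```

View pics/fin2.png

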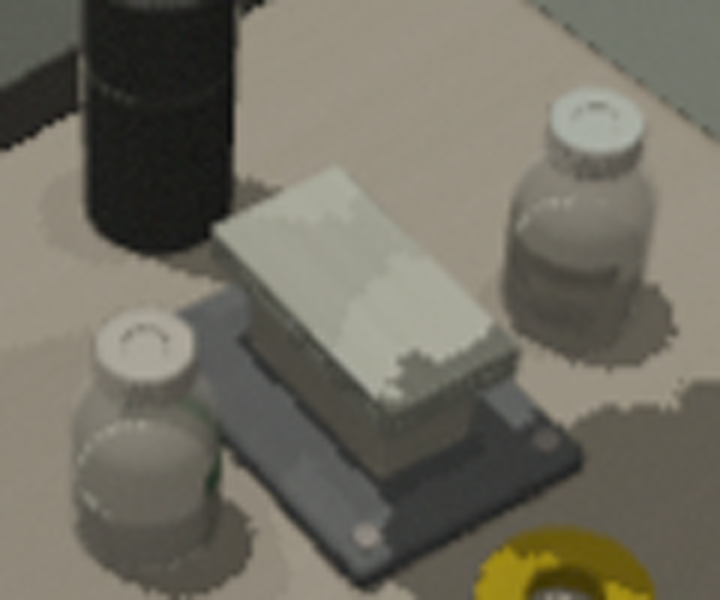

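The stack is flush and squared on the pedestal, the upper plate centred within about 1 mm. The pot, both vials and the tape look unmoved. Handing in.

```bash
python3 -c "
from cell import workorder
print(workorder.finish_job())"
```

```text
the job is handed in; nothing more can be done
None
```

The absorber stack is built and handed in at about 30 s: hole plate on the pedestal, plain plate flush on top, centred to about 1 mm and squared up, with the slot plate flat in its pocket and nothing around it visibly moved.

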